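# Take the paint jar off the jar mill

## Task

The jar mill was switched off at the wall in mid-run: first wind its timer back to the zero stop so that it cannot start by itself. Then lift the paint jar off the rollers, turn it right upside down and keep it so for two seconds to loosen the pigment caked on its bottom, and stand it gently upright inside the yellow drip tray. Leave the spray can, the paint bottle and the tape roll where they are.

Things in the scene. Friction and masses are not known exactly. Their poses are not given: they have to be found in the camera images.
- mill: bench jar mill, fixed: grey chassis 160 mm (its x) by 400 mm (its y), 45 mm high; origin under its centre, z up. x points from its front to its back, y along the rollers to the control box. That box, blue, 150 mm wide and 85 mm high, spans y = +82 to +198 mm; the timer is on its top at y = +140 mm. No part but the timer stands higher than 86 mm
- mill_bed (a point): midway between the two black rubber rollers, at mid-length and axis height (62 mm); frame as the mill's. Rollers: 28 mm thick, 250 mm long along y, axes 44 mm apart (x = -22 and +22 mm), tops 76 mm high; they turn stiffly (0.06 N m). Aluminium bearing plates, 110 mm wide, 86 mm high, 10 mm thick, stand 132 mm either way along y
- timer (a joint): timer knob on top of the control box, on an upright axis. 0 rad is the zero stop (white pointer at the red mark, towards the mill's -x). It reads more when turned clockwise seen from above (4.71 rad = 60 minutes), so wind it back counter-clockwise. Starts at 1.0 to 2.5 rad; friction 0.05 N m; stays where it is left
- timer_grip (a point): point on the knob's axis at the height to grip it (119 mm above the table). Black bar grip 56 mm long, 14 mm thick, its top 8 mm above this point, on a round skirt 60 mm across whose top is 22 mm below it. The bar lies along this frame's x, the white pointer line on its -x half. The frame turns with the knob; z up
- jar: closed white plastic jar, blue screw lid (fixed), blue band, 0.3 to 0.7 kg: 64 mm across from 0 to 116 mm, tapering to 54 mm at 128, lid 57 mm across from 128 to 155 mm (its total height). Origin at the centre of its bottom, z along its axis to the lid. It starts lying on the rollers along the mill's y, axis 102 mm above the table, lid to the mill's -y, up to 40 mm off mid-bed
- jar_mid (a point): point on the jar's axis 72 mm from its bottom, near its centre of mass; frame as the jar's
- tray: shallow round yellow drip tray, fixed to the table: 152 mm across at the rim, 14 mm high, wall 3 mm; origin under its centre, z up
- tray_in (a point): centre of the tray's flat inner floor (134 mm across, 4 mm above the table)
- spray_can: bystander: spray can, silver with a white and red band and a white cap, 66 mm across, 195 mm high, upright; origin under its centre
- paint_bottle: bystander: paint bottle with a red label and black cap, 52 mm across, 150 mm high, upright; origin under its centre
- tape_roll: bystander: roll of brown tape lying flat, 90 mm across, 62 mm bore, 45 mm high; origin under its centre
Things that resemble listed ones, but are neither listed nor needed, are in the scene too. What is meant by the tray is not black, and is the smaller of those in its own colour.

How it is judged:
By the outcome, as a careful person would: the job done as asked, in the order asked, and still so for the second after the job is handed in, with the robot touching nothing.
It also fails if it takes over 72 s, if anything falls off the work surface, if the arm or the gripper's body presses on something with over 40 N, if the wrist force passes 120 N, or if a joint passes its speed limit or range.

## Robot

A 6-joint arm with a two-finger parallel gripper is mounted at the origin on the work surface. World frame = base frame: x ahead of the robot, y to its left, z up, the work surface at z = 0. Lengths are in mm, angles in rad, forces in N, time in s.
With the tool pointing down it reaches from about 350 to 775 mm from the base axis. Payload 7.3 kg.
Tool frame: the origin (TCP) lies midway between the tips of the shut fingers; the grasp point (between the pads) lies 19 mm behind it; z points along the fingers, y is the line along which they close (so a half turn about z gives the same grasp; the last joint's range is limited). The gripper opens to 92 mm and grips with 3 to 60 N. Pads are 19 mm wide; open, the fingers measure 130 mm over their backs; the gripper's body (75 mm by 190 mm) begins 47 mm behind the grasp point.
Start: joints at [-0.146, 0.342, 1.524, -0, 1.275, -0.146], TCP at [525.019, 0.019, 226.741] pointing down, gripper open.
Joint ranges: [-2.53, 2.53], [-0.77, 2.02], [0.04, 2.7], [-1, 4.14], [0.28, 2.66], [-3.11, 3.11]. Speed limits (rad/s): [2.57, 2.57, 3.14, 3.14, 3.14, 3.14].

## Interface

Orientations are given as a unit quaternion [x, y, z, w].
In Python, from workcell import arm, vision, hand_in, recognise gives the robot as it stands.
- The arm moves only by the tool move_arm, never from a script. Its argument "increments" is a list of rows, each an object with "jaw": the opening, from 0 (shut) to 1 (fully open); "travel": the shift along the tool's x, y, z each as a share of 0.5 m, from -1 to 1, a list of three; "roll": the turn about the tool's z as a share of 0.5 rad, from -1 to 1. A call has 1 to 20 rows; each row is the pose to reach, as a shift and turn from the pose commanded when the call began, along the tool's axes at that moment; what a row does not reach only later rows make up. A row lasts 1/8 s, in which the tool goes at most 62.5 mm and 10.7 degrees, less where a joint would pass 70% of its speed; a pose out of reach is approached as far as the arm can. A call with a number of a shift or a turn outside -1 to 1 is refused whole. A call with a gripper value outside its range is refused whole. The fingers move at their own pace and stop on an object; "squeeze" is the grip in N (left out, the last holds). Time passes only in rows, so rows that repeat a pose let the fingers close. It gives the time, the measured TCP pose, the force, the opening and the grip force at its end, in the units of the state.
- arm.read_state(): the state, without advancing time (a new reading comes with each control period).
- vision.grab_frame(name): name is "scene" or "side" or "wrist"; returns the picture (420x560x3 uint8, red, green, blue); there is no depth.
- vision.get_calibration(name): a dict with "fx", "fy", "cx", "cy" (pixels), "camera_from_world" (4x4, takes a point from world to camera coordinates). Camera axes: x right, y down, z forward; pixel columns grow to the right and rows downward; lengths in mm; the calibration is good to about 2 mm. The wrist camera is an equidistant fisheye: a pixel r from the principal point sees the ray r / f radians off the axis. A picture is of the moment at which its call begins: read the wrist's pose just before it. get_calibration takes no time and is no camera call; for the wrist camera it gives the pose at the moment of the call.
- hand_in(): hands the job in; it is judged then, once.
Trained networks look in the newest picture that a camera, given by its name, has taken for a name from the list of things; names that differ only in an ending like _2 or _b are one class to them, and where a whole thing is asked for, a point or a joint stands for the part that bears it (a point fixed in the world has none). Each returns a list of dicts, best first, with "p" (0 to 1); they miss things now and then, are a little off and sometimes report something else, mostly with a low value. They report only what shows in the picture. A call takes as long as a camera call. They do not tell look-alikes from the thing itself.
- recognise(query, camera): "xy" ([column, row] in pixels, amid what is visible of it).
The state is a dict: "t": time; "qpos": joint angles; "qd": joint speeds; "joint_efforts": joint torques, N m; "position": TCP position; "eef_rot": TCP orientation; "force": force on the tool from outside, world axes, zero at the start; "wrist_torque": the same for the moment, N m; "opening": opening from 0.0 (shut) to 1.0 (fully open); "finger_force": force on a finger pad.
Only numpy, scipy, OpenCV 4.12 (cv2) and the standard library are available. Lean on these libraries where they do the work, as an engineer would, in place of code of your own. Each camera call takes 0.05 s, during which the arm holds its last target. There are 200 camera calls.

## Working session

There is one attempt and no reset: what is moved stays moved. The work goes in short steps, Python scripts to look and compute and a tool call to move; the robot and the scene stay as the last step left them, time stands still between calls to the robot, and variables do not carry over. Pictures are saved under pics/ and viewed, at most 10 in all, crops included, and the job is handed in when it is done.

Besides the shell and the picture viewer there is one more tool, called after "Call:" as name(argument=value, ...), one argument or row to a line, values as JSON. move_arm: Moves the arm, as the interface text tells. Its arguments: {"type":"object","properties":{"increments":{"type":"array"},"squeeze":{"type":"number"}},"required":["increments"]}

```bash
ls; mkdir -p pics; python3 - <<'E'
from workcell import arm, vision, recognise
import cv2,numpy as np
ims=[]
for c in ["scene","side","wrist"]:
    im=vision.grab_frame(c); cv2.imwrite(f"pics/{c}0.png",im[:,:,::-1])
    for q in ["mill","timer","jar","tray","spray_can","paint_bottle","tape_roll"]:
        print(c,q,[(np.round(d["xy"]).astype(int).tolist(),round(d["p"],2)) for d in recognise(q,c)][:4])
    k=vision.get_calibration(c); print({a:(np.round(b,3).tolist()) for a,b in k.items()})
print(arm.read_state())
E
```

```text
pics
scene mill [([363, 197], 0.84)]
scene timer [([402, 165], 0.86)]
scene jar [([339, 178], 0.95)]
scene tray [([406, 283], 0.9), ([226, 180], 0.79), ([225, 246], 0.56)]
scene spray_can [([109, 268], 0.72)]
scene paint_bottle [([334, 277], 0.77)]
scene tape_roll [([242, 286], 0.92)]
{'fx': 417.883, 'fy': 417.883, 'cx': 284.922, 'cy': 210.227, 'camera_from_world': [[0.461, 0.887, 0.006, -168.159], [0.691, -0.354, -0.63, -378.66], [-0.557, 0.295, -0.776, 1422.32], [0.0, 0.0, 0.0, 1.0]]}
side mill [([270, 314], 0.95)]
side timer [([252, 305], 0.86)]
side jar [([285, 261], 0.87), ([315, 224], 0.65)]
side tray [([169, 280], 0.64), ([383, 250], 0.59)]
side spray_can [([337, 148], 0.83)]
side paint_bottle [([220, 233], 0.97)]
side tape_roll [([218, 233], 0.64), ([264, 214], 0.55)]
{'fx': 543.252, 'fy': 543.252, 'cx': 284.172, 'cy': 214.668, 'camera_from_world': [[-0.972, -0.236, -0.012, 556.937], [-0.106, 0.478, -0.872, 225.604], [0.211, -0.846, -0.49, 1210.836], [0.0, 0.0, 0.0, 1.0]]}
wrist mill [([294, 333], 0.72), ([286, 130], 0.65)]
wrist timer []
wrist jar [([317, 147], 0.84)]
wrist 
[... 321 characters left out ...]
]}
{'t': 1.2, 'qpos': array([-1.45989255e-01,  3.41961627e-01,  1.52412218e+00, -1.26893546e-06,
        1.27536540e+00, -1.46000547e-01]), 'qd': array([ 0.00041435,  0.00110738, -0.00056589, -0.00318533, -0.000471  ,
       -0.00032951]), 'joint_efforts': array([ 2.39661517e-06, -4.31143570e+01, -2.44474733e+01,  7.18517555e-02,
        4.84212523e-02, -3.34327228e-05]), 'position': array([5.25019251e+02, 2.46790445e-02, 2.26752686e+02]), 'eef_rot': array([7.07102656e-01, 7.07110903e-01, 4.23120243e-05, 5.79175377e-05]), 'force': array([ 0.18235653, -0.65517763, -0.57213902]), 'wrist_torque': array([-0.00118564,  0.00276944,  0.06547263]), 'finger_force': 0.0, 'opening': 1.0028186516061601}
```

View pics/scene0.png

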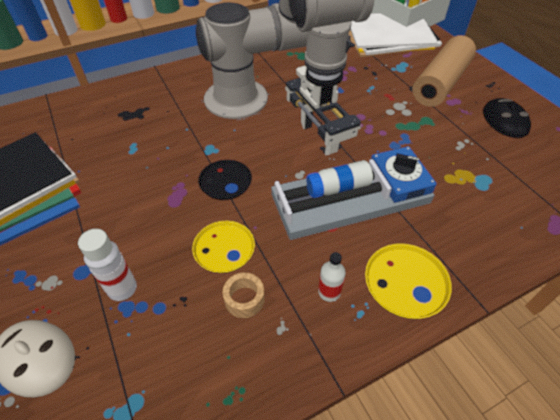

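View pics/side0.png

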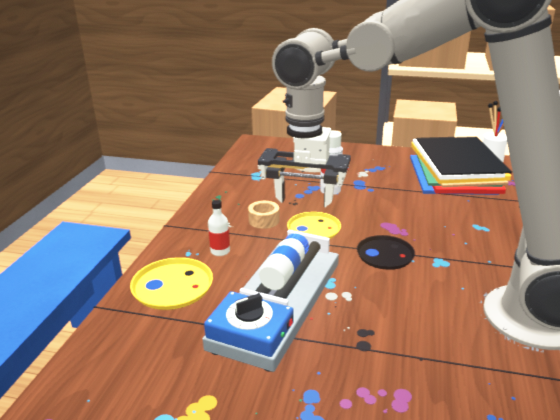

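View pics/wrist0.png

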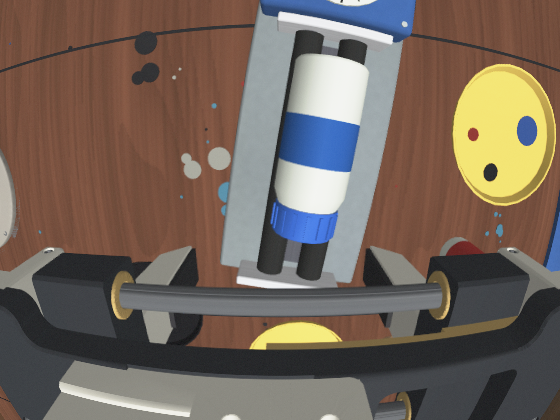

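Scene: the small yellow tray is at (224,246), the larger one at (407,282), and the mill with its timer is at (402,165). The jar lies lid towards the near end. Wrist: jar axis runs from about (332,60) to (305,240). Side: timer at (250,310), pointer not readable at this size.

```bash
cat > h.py <<'E'
import numpy as np, cv2
from workcell import vision
def ray(c,uv,K=None):
    k=K or vision.get_calibration(c); T=np.array(k["camera_from_world"]); R=T[:3,:3]
    x=(uv[0]-k["cx"])/k["fx"]; y=(uv[1]-k["cy"])/k["fy"]
    if c=="wrist":
        r=np.hypot(x,y); s=np.sin(r)/max(r,1e-9); d=np.array([x*s,y*s,np.cos(r)])
    else: d=np.array([x,y,1.])
    return -R.T@T[:3,3], R.T@(d/np.linalg.norm(d))
def plane(c,uv,z,K=None):
    o,d=ray(c,uv,K); return o+d*(z-o[2])/d[2]
def tri(a,b):
    A=np.zeros((3,3));B=np.zeros(3)
    for o,d in (a,b):
        P=np.eye(3)-np.outer(d,d);A+=P;B+=P@o
    return np.linalg.solve(A,B)
def proj(c,p,K=None):
    k=K or vision.get_calibration(c); T=np.array(k["camera_from_world"]); q=T[:3,:3]@np.array(p,float)+T[:3,3]
    if c=="wrist":
        n=np.hypot(q[0],q[1]); s=np.arctan2(n,q[2])/max(n,1e-9)
        return np.array([k["cx"]+k["fx"]*q[0]*s,k["cy"]+k["fy"]*q[1]*s])
    return np.array([k["cx"]+k["fx"]*q[0]/q[2],k["cy"]+k["fy"]*q[1]/q[2]])
E
python3 - <<'E'
from h import *
from scipy.optimize import least_squares
for c,seed in (("scene",(224,246)),("side",(314,226))):
    im=cv2.imread(f"pics/{c}0.png"); h=cv2.cvtColor(im,cv2.COLOR_BGR2HSV)
    m=cv2.inRange(h,(22,120,120),(36,255,255))
    n,l,s,ce=cv2.connectedComponentsWithStats(m)
    for i in range(1,n):
        if s[i,4]>300:
            x,y,w,hh,a=s[i]
            cn=max(cv2.findContours((l==i).astype('uint8'),0,1)[0],key=len)[:,0]
            P=np.array([plane(c,p,10)[:2] for p in cn]); (e,r)=cv2.minEnclosingCircle(P.astype('float32'))
            print(c,s[i],"circ",np.round(e),round(r))
# things, by base/mid
for q,cs in dict(jar=((339,178),(285,261)),bottle=((334,277),(220,233)),timer=((402,165),(252,305)),can=((109,268),(337,148))).items():
    print(q,np.round(tri(ray("scene",cs[0]),ray("side",cs[1]))))
print("tape",plane("scene",(242,294),22), plane("side",(264,214),22))
# jar blue band in wrist picture
for uv in [(332,60),(305,240),(320,140)]: print(np.round(plane("wrist",uv,118)))
a=cv2.imread("pics/scene0.png")[135:245,265:445]; b=cv2.imread("pics/side0.png")[225:365,195:345]
a=cv2.resize(a,(400*180//180,244),interpolation=3); 
out=np.zeros((600,800,3),'uint8'); A=cv2.resize(cv2.imread("pics/scene0.png")[140:220,360:450],(450,400),interpolation=3)
B=cv2.resize(cv2.imread("pics/side0.png")[280:370,200:300],(350,315),interpolation=3)
out[:400,:450]=A; out[:315,450:800]=B; out[400:600,:328]=cv2.resize(a,(328,200)); cv2.imwrite("pics/crop1.png",out)
E
```

```text
scene [ 71   0  34  30 703] circ [-828. -351.] 154
scene [ 192  220   63   53 2385] circ [ 546. -265.] 78
scene [ 365  243   87   76 4692] circ [829.  81.] 100
side [287 212  54  26 856] circ [ 550. -274.] 80
side [ 130  258   83   51 3030] circ [840.  71.] 106
side [178 396  39  24 512] circ [634. 420.] 38
jar [555.  55. 103.]
bottle [769. -90.  61.]
timer [586. 225. 102.]
can [ 546. -523.  129.]
tape [ 695.85243539 -280.20215539   22.        ] [ 701.55919929 -280.91250074   22.        ]
[566. 126. 118.]
[546. -28. 118.]
[557.  59. 118.]
```

View pics/crop1.png

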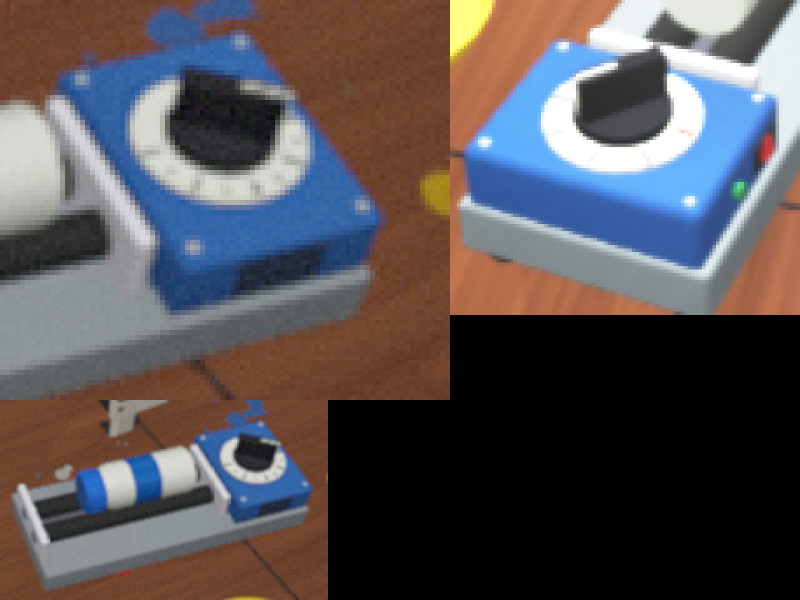

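The scene crop shows the box's top corners and the knob bar's top edge from (182,70) to (283,98). The side crop shows it from (580,85) to (665,50). I'll fit the mill pose and the bar angle from these.

```bash
python3 - <<'E'
from h import *
from scipy.optimize import least_squares
S=lambda u,v:("scene",(u/5+360,v/5+140)); D=lambda u,v:("side",((u-450)/3.5+200,v/3.5+280))
obs=[(-75,82,S(60,72)),(-75,198,S(247,35)),(75,198,S(382,212)),(75,82,S(158,258)),(75,82,D(553,40)),(-75,82,D(780,95)),(75,198,D(463,150)),(-75,198,D(700,215))]
def f(p):
    r=[]
    for x,y,(c,uv) in obs:
        co,s=np.cos(p[2]),np.sin(p[2]); r+=list(proj(c,(p[0]+co*x-s*y,p[1]+s*x+co*y,84))-uv)
    return r
s=least_squares(f,[565,80,-.1]); print(s.x,np.round(s.fun,1))
x,y,a=s.x; t=(x-np.sin(a)*140,y+np.cos(a)*140); print("timer",t,"bed",(x+np.sin(a)*60,y-np.cos(a)*60))
for c,uv in [S(182,70),S(283,98)],[D(580,85),D(665,50)]:
    pass
for pr in ([S(183,70),S(283,97)],[D(580,85),D(663,52)]):
    P=[plane(c,uv,127) for c,uv in pr]; d=P[1]-P[0]; print(np.round(P[0]),np.round(P[1]),np.degrees(np.arctan2(d[1],d[0])))
P=[plane("wrist",uv,118) for uv in [(330,60),(305,240)]]
d=P[0]-P[1];print("jar ang",np.degrees(np.arctan2(d[1],d[0])), "mill y ang",90+np.degrees(a))
E
```

```text
[ 5.60674051e+02  9.53205383e+01 -1.83416817e-01] [-1.6 -0.2 -0.4 -1.1  0.2  1.8  3.7  2.4  2.1 -1.8  1.4  0.1 -0.6 -0.4
  0.1  1.9]
timer (np.float64(586.2086704477025), np.float64(232.97221186613874)) bed (np.float64(549.7306433460686), np.float64(36.326963922608556))
[567. 217. 127.] [606. 250. 127.] 40.25822715315363
[603. 258. 127.] [566. 219. 127.] -133.6159222688007
jar ang 83.14328549518193 mill y ang 79.49099050465598
```

Call:
move_arm(
  increments=[
    {"jaw": 1,"travel": [0.12,0.03,0],"roll": 0.35},
    {"jaw": 1,"travel": [0.24,0.06,0],"roll": 0.7},
    {"jaw": 1,"travel": [0.36,0.09,0],"roll": 1},
    {"jaw": 1,"travel": [0.464,0.122,0],"roll": 1},
    {"jaw": 1,"travel": [0.464,0.122,0],"roll": 1},
  ],
)

```text
t: 1.82
position: [586.0, 236.1, 225.7]
eef_rot: [0.859, 0.512, -0.0, -0.0]
force: [-0.3, -0.4, 0.4]
opening: 1.0
finger_force: 0.0
```

Call:
move_arm(
  increments=[
    {"jaw": 0.6,"travel": [0,0,0],"roll": 0.3},
    {"jaw": 0.6,"travel": [0,0,0],"roll": 0.64},
    {"jaw": 0.6,"travel": [0,0,0],"roll": 0.64},
  ],
)

```text
t: 2.2
position: [586.0, 231.0, 226.8]
eef_rot: [0.93, 0.367, -0.0, 0.0]
force: [-0.5, 0.2, 0.0]
opening: 0.725
finger_force: 0.0
```

```bash
python3 - <<'E'
from h import *
from workcell import arm,recognise
import json
s=arm.read_state(); k=vision.get_calibration("wrist"); im=vision.grab_frame("wrist")
json.dump({a:(b.tolist() if hasattr(b,'tolist') else b) for a,b in k.items()},open("k1.json","w"))
cv2.imwrite("pics/w1.png",im[:,:,::-1]); print(s["t"],s["position"],s["eef_rot"],s["qpos"],s["opening"])
print(recognise("timer","wrist"),proj("wrist",(586,233,127),k))
E
```

```text
2.2 [585.96112724 231.04178093 226.76353627] [ 9.30233911e-01  3.66967058e-01 -1.46913264e-04  1.68496661e-04] [ 2.54172156e-01  5.38937238e-01  1.20856238e+00 -3.75977746e-04
  1.39434384e+00  1.07354149e+00] 0.7248867667636326
[{'xy': [280.3, 201.3], 'p': 0.76}] [278.88865894 210.38069696]
```

View pics/w1.png

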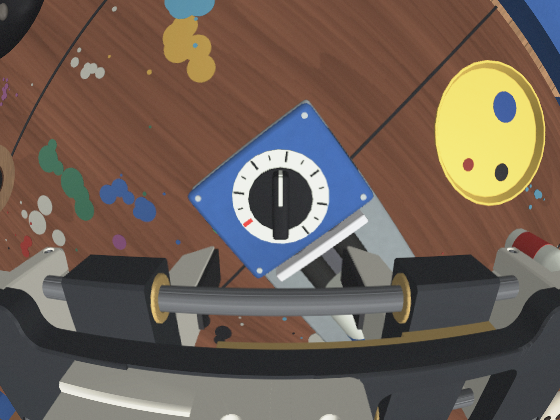

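The knob's bar stands upright in the image at (281,203), pointer end up at (281,173), red mark at (249,222). So the closing line is square to the bar.

```bash
python3 - <<'E'
from h import *
import json
k=json.load(open("k1.json"))
print("bar c",plane("wrist",(281,203.5),127,k),"ends",plane("wrist",(280.5,169),127,k),plane("wrist",(281,239),127,k))
sc=[plane("wrist",u,85,k)[:2] for u in [(305,115),(363,197),(260,271),(198,198)]]
print(np.round(sc),np.mean(sc,0))
for i,j in ((0,1),(3,2),(3,0),(2,1)):
    d=sc[j]-sc[i]; print(np.degrees(np.arctan2(d[1],d[0])),np.linalg.norm(d))
a=plane("wrist",(249,222),88,k);print("red",a, np.degrees(np.arctan2(*(a[:2]-np.mean(sc,0))[::-1])))
E
```

```text
bar c [591.461513   235.72964535 127.        ] ends [611.99833259 255.46618684 127.        ] [568.76654496 214.51475663 127.        ]
[[659. 269.]
 [642. 175.]
 [516. 195.]
 [533. 290.]] [587.54461622 232.20415781]
-100.06519276716574 95.78058531234045
-99.71301662306836 97.03897161260062
-9.694507991992774 128.11787426327786
-9.128267231422212 127.53578505809308
red [549.47785147 238.43190973  88.        ] 170.70867774260142
```

Call:
move_arm(
  increments=[
    {"jaw": 0.6,"travel": [0.008,0,0.1],"roll": 0},
    {"jaw": 0.6,"travel": [0.008,0,0.2],"roll": 0},
    {"jaw": 0.6,"travel": [0.008,0,0.244],"roll": 0},
    {"jaw": 0.6,"travel": [0.008,0,0.244],"roll": 0},
    {"jaw": 0,"travel": [0.008,0,0.244],"roll": 0},
    {"jaw": 0,"travel": [0.008,0,0.244],"roll": 0},
    {"jaw": 0,"travel": [0.008,0,0.244],"roll": 0},
    {"jaw": 0,"travel": [0.008,0,0.244],"roll": 0},
    {"jaw": 0,"travel": [0.008,0,0.244],"roll": 0},
  ],
  squeeze=25,
)

```text
t: 3.42
position: [589.4, 234.5, 105.1]
eef_rot: [0.93, 0.367, 0.0, 0.0]
force: [2.1, -1.5, 1.9]
opening: 0.147
finger_force: 25.0
```

Call:
move_arm(
  increments=[
    {"jaw": 0,"travel": [0,0,0],"roll": -0.25},
    {"jaw": 0,"travel": [0,0,0],"roll": -0.5},
    {"jaw": 0,"travel": [0,0,0],"roll": -0.75},
    {"jaw": 0,"travel": [0,0,0],"roll": -1},
  ],
)

```text
t: 3.92
position: [588.5, 235.0, 105.1]
eef_rot: [0.81, 0.587, -0.0, -0.0]
force: [-3.1, 1.6, 3.1]
opening: 0.151
finger_force: 25.0
```

Call:
move_arm(
  increments=[
    {"jaw": 0,"travel": [0,0,0],"roll": -0.25},
    {"jaw": 0,"travel": [0,0,0],"roll": -0.5},
    {"jaw": 0,"travel": [0,0,0],"roll": -0.75},
    {"jaw": 0,"travel": [0,0,0],"roll": -1},
  ],
)

```text
t: 4.42
position: [587.5, 235.0, 105.1]
eef_rot: [0.639, 0.769, -0.001, -0.001]
force: [-6.4, 0.9, 6.6]
opening: 0.154
finger_force: 25.0
```

Call:
move_arm(
  increments=[
    {"jaw": 0,"travel": [0,0,0],"roll": -0.25},
    {"jaw": 0,"travel": [0,0,0],"roll": -0.5},
    {"jaw": 0,"travel": [0,0,0],"roll": -0.75},
    {"jaw": 0,"travel": [0,0,0],"roll": -1},
  ],
)

```text
t: 4.92
position: [586.6, 234.6, 105.1]
eef_rot: [0.429, 0.903, -0.001, -0.002]
force: [-8.8, -2.8, 7.6]
opening: 0.15
finger_force: 25.0
```

Call:
move_arm(
  increments=[
    {"jaw": 0,"travel": [0,0,0],"roll": -0.25},
    {"jaw": 0,"travel": [0,0,0],"roll": -0.5},
    {"jaw": 0,"travel": [0,0,0],"roll": -0.75},
    {"jaw": 0,"travel": [0,0,0],"roll": -1},
  ],
)

```text
t: 5.42
position: [586.0, 233.8, 105.1]
eef_rot: [0.192, 0.981, -0.002, -0.003]
force: [-11.1, -5.4, 9.7]
opening: 0.15
finger_force: 25.0
```

Call:
move_arm(
  increments=[
    {"jaw": 0,"travel": [0,0,0],"roll": -0.2},
    {"jaw": 0,"travel": [0,0,0],"roll": -0.35},
    {"jaw": 0,"travel": [0,0,0],"roll": -0.42},
    {"jaw": 0,"travel": [0,0,0],"roll": -0.42},
  ],
)

```text
t: 5.92
position: [585.9, 233.4, 105.1]
eef_rot: [0.09, 0.996, -0.002, -0.003]
force: [-12.0, -6.1, 9.8]
opening: 0.153
finger_force: 25.0
```

```bash
python3 - <<'E'
from workcell import arm
s=arm.read_state();print(s["wrist_torque"],s["eef_rot"])
E
```

```text
[-0.94809331  1.86324421  0.06141363] [ 0.08990611  0.99594323 -0.0018115  -0.0032685 ]
```

Call:
move_arm(
  increments=[
    {"jaw": 0,"travel": [0,0,0],"roll": -0.1},
    {"jaw": 0,"travel": [0,0,0],"roll": -0.14},
    {"jaw": 0,"travel": [0,0,0],"roll": -0.14},
  ],
)

```text
t: 6.3
position: [586.1, 233.4, 105.0]
eef_rot: [0.056, 0.998, -0.001, -0.003]
force: [-10.9, -6.8, 9.6]
opening: 0.152
finger_force: 25.6
```

```bash
python3 - <<'E'
from workcell import arm
import numpy as np
s=arm.read_state();print(s["wrist_torque"],np.degrees(2*np.arctan2(s["eef_rot"][1],s["eef_rot"][0])))
E
```

```text
[-0.91782522  1.75705691 -0.54729609] 173.60334262589475
```

Call:
move_arm(
  increments=[
    {"jaw": 0.5,"travel": [0,0,0],"roll": -0.1},
    {"jaw": 0.5,"travel": [0,0,0],"roll": -0.1},
    {"jaw": 0.5,"travel": [0,0,0],"roll": -0.1},
    {"jaw": 0.5,"travel": [0,0,-0.12],"roll": -0.1},
    {"jaw": 0.5,"travel": [0,0,-0.24],"roll": -0.1},
    {"jaw": 0.9,"travel": [0.1,0,-0.24],"roll": 0.3},
    {"jaw": 0.9,"travel": [0.1,0,-0.24],"roll": 0.6},
    {"jaw": 0.9,"travel": [0.1,0,-0.24],"roll": 0.95},
    {"jaw": 0.9,"travel": [0.1,0,-0.24],"roll": 0.95},
  ],
)

```text
t: 7.42
position: [539.2, 240.4, 224.9]
eef_rot: [0.288, 0.958, 0.0, 0.0]
force: [0.8, -0.1, -0.3]
opening: 0.873
finger_force: 0.0
```

```bash
cat > look.py <<'E'
import sys,json
from h import *
from workcell import arm
def look(c,name,crop=None):
    s=arm.read_state(); k=vision.get_calibration(c); im=vision.grab_frame(c)
    json.dump({a:(b.tolist() if hasattr(b,'tolist') else b) for a,b in k.items()},open(f"{name}.json","w"))
    cv2.imwrite(f"pics/{name}.png",im[:,:,::-1])
    q=s["eef_rot"]; print(round(s["t"],2),np.round(s["position"],1),"xtool deg",round(np.degrees(2*np.arctan2(q[1],q[0])),1),"F",np.round(s["force"],1),np.round(s["wrist_torque"],2),"op",round(s["opening"]*92,1))
    return im
if __name__=="__main__": look(sys.argv[1],sys.argv[2])
E
python3 look.py wrist w2; python3 look.py scene s2
python3 - <<'E'
import cv2,numpy as np
a=cv2.imread("pics/w2.png");b=cv2.imread("pics/s2.png")[140:220,360:450]
o=np.zeros((420,800,3),'uint8');o[:,:560]=a;o[:213,560:]=cv2.resize(b,(240,213),interpolation=3);cv2.imwrite("pics/v2.png",o)
E
```

```text
7.42 [539.2 240.4 224.9] xtool deg 146.5 F [ 0.8 -0.1 -0.3] [ 0.11 -0.07  0.  ] op 80.3
7.47 [539.3 240.3 224.7] xtool deg 146.6 F [ 0.2  0.1 -0.4] [ 0.07 -0.07  0.01] op 81.7
```

View pics/v2.png

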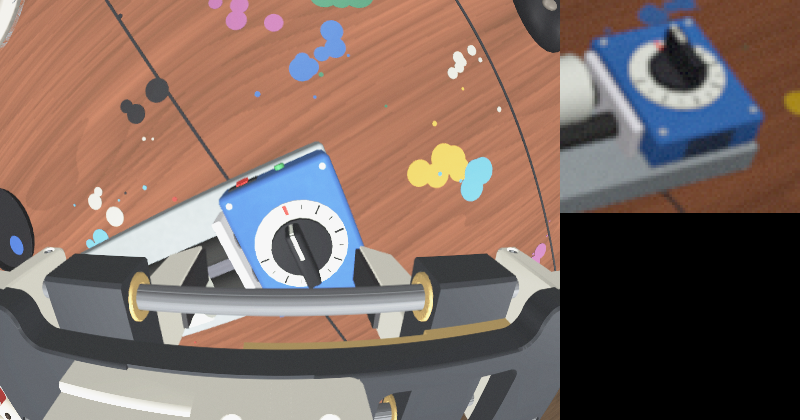

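The pointer tip (289,226) is in line with the red mark at (284,210). I'll check the angle numerically.

```bash
python3 - <<'E'
from h import *
import json
k=json.load(open("w2.json"))
a=plane("wrist",(288.5,226),127,k);b=plane("wrist",(300,257),127,k);r=plane("wrist",(284.5,210.5),88,k)
d=a-b;print(a,b,np.degrees(np.arctan2(d[1],d[0])));d=r-np.array([587.5,233,0]);print(r,np.degrees(np.arctan2(d[1],d[0])))
# jar from wrist0 (camera pose at start known from first print): axis
k0=dict(fx=325.192,fy=325.192,cx=280.273,cy=211.682,camera_from_world=[[1,0,0,-524.501],[-.001,-.959,.283,-35.101],[0,-.283,-.959,389.412],[0,0,0,1]])
im=cv2.imread("pics/wrist0.png");h=cv2.cvtColor(im,cv2.COLOR_BGR2HSV)
for n,u in dict(botL=(296,62),botR=(369,72),bandTL=(289,113),bandTR=(358,125),bandBL=(281,160),bandBR=(352,172),lidL=(272,232),lidR=(333,240),shL=(275,190),shR=(347,200)).items():
    print(n,np.round(plane("wrist",u,102,k0)))
for u in [(332,53),(303,243)]: print("end",np.round(plane("wrist",u,120,k0)),np.round(plane("wrist",u,102,k0)))
E
```

```text
[551.64571249 239.8103431  127.        ] [580.77133259 232.66718716 127.        ] 166.2200061366787
[548.4512434 238.5642527  88.       ] 171.89023276801817
botL [538. 126. 102.]
botR [602. 120. 102.]
bandTL [532.  81. 102.]
bandTR [592.  72. 102.]
bandBL [525.  40. 102.]
bandBR [588.  30. 102.]
lidL [517. -26. 102.]
lidR [574. -34. 102.]
shL [520.  14. 102.]
shR [585.   5. 102.]
end [566. 131. 120.] [569. 135. 102.]
end [544. -30. 120.] [546. -37. 102.]
```

Call:
move_arm(
  increments=[
    {"jaw": 1,"travel": [-0.07,-0.07,0],"roll": 0.35},
    {"jaw": 1,"travel": [-0.14,-0.14,0],"roll": 0.7},
    {"jaw": 1,"travel": [-0.195,-0.195,0],"roll": 1},
    {"jaw": 1,"travel": [-0.195,-0.195,0],"roll": 1},
  ],
)

```text
t: 8.02
position: [567.2, 102.6, 224.5]
eef_rot: [0.517, 0.856, -0.0, 0.0]
force: [-0.6, 0.4, -0.3]
opening: 1.001
finger_force: 0.0
```

Call:
move_arm(
  increments=[
    {"jaw": 1,"travel": [0,0,0],"roll": 0.35},
    {"jaw": 1,"travel": [0,0,0],"roll": 0.7},
    {"jaw": 1,"travel": [0,0,0],"roll": 1},
  ],
)

```text
t: 8.4
position: [566.4, 106.3, 224.6]
eef_rot: [0.713, 0.702, 0.0, -0.0]
force: [-0.3, 0.4, -0.7]
opening: 1.002
finger_force: 0.0
```

Call:
move_arm(
  increments=[
    {"jaw": 1,"travel": [0,0,0],"roll": 0.31},
    {"jaw": 1,"travel": [0,0,0],"roll": 0.31},
    {"jaw": 1,"travel": [0,0,0],"roll": 0.31},
  ],
)

```text
t: 8.78
position: [566.5, 105.7, 224.7]
eef_rot: [0.763, 0.646, 0.0, -0.0]
force: [0.4, -0.2, 1.1]
opening: 1.0
finger_force: 0.0
```

```bash
python3 look.py wrist w3; python3 - <<'E'
from h import *
import json
k=json.load(open("w3.json"))
for p in [(570.5,125,102),(545,-31,102),(588,233,127)]: print(proj("wrist",p,k))
E
```

```text
8.78 [566.5 105.7 224.7] xtool deg 80.5 F [ 0.4 -0.2  1.1] [-0.03 -0.01 -0.  ] op 92.0
[281.79241583 183.34405274]
[282.03841375 331.32221052]
[281.3233255   51.85081398]
```

View pics/w3.png

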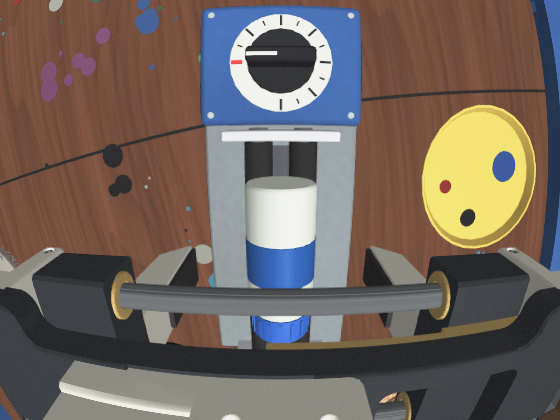

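The pointer is now exactly on the mill's -x, at the zero mark (236,62). The jar is centred under the fingers, its bottom end at row 180 as predicted, so I grip near the bottom.

Call:
move_arm(
  increments=[
    {"jaw": 1,"travel": [0,0,0.11],"roll": 0},
    {"jaw": 1,"travel": [0,0,0.21],"roll": 0},
    {"jaw": 1,"travel": [0,0,0.283],"roll": 0},
    {"jaw": 1,"travel": [0,0,0.283],"roll": 0},
    {"jaw": 0.5,"travel": [0,0,0.283],"roll": 0},
    {"jaw": 0.5,"travel": [0,0,0.283],"roll": 0},
    {"jaw": 0.5,"travel": [0,0,0.283],"roll": 0},
    {"jaw": 0.5,"travel": [0,0,0.283],"roll": 0},
    {"jaw": 0.5,"travel": [0,0,0.283],"roll": 0},
  ],
  squeeze=8,
)

```text
t: 9.95
position: [566.5, 105.4, 84.4]
eef_rot: [0.765, 0.645, 0.0, 0.0]
force: [-3.1, 0.3, 6.8]
opening: 0.704
finger_force: 8.0
```

Call:
move_arm(
  increments=[
    {"jaw": 0.5,"travel": [-0.001,0,-0.02],"roll": 0},
    {"jaw": 0.5,"travel": [-0.003,0,-0.04],"roll": 0},
    {"jaw": 0.5,"travel": [-0.007,0,-0.06],"roll": 0},
    {"jaw": 0.5,"travel": [-0.012,0,-0.08],"roll": 0},
    {"jaw": 0.5,"travel": [-0.02,0,-0.1],"roll": 0},
    {"jaw": 0.5,"travel": [-0.028,0,-0.12],"roll": 0},
    {"jaw": 0.5,"travel": [-0.028,0,-0.12],"roll": 0},
  ],
)

```text
t: 10.82
position: [564.6, 91.2, 144.2]
eef_rot: [0.765, 0.644, 0.001, 0.0]
force: [0.4, 0.4, -0.7]
opening: 0.701
finger_force: 8.0
```

```bash
cat > two.py <<'E'
import sys
from look import *
n=sys.argv[1]
a=look("scene","sc"+n)[90:290,180:460]; b=look("side","sd"+n)[130:330,160:420]
o=np.zeros((600,800,3),'uint8'); o[:286,:400]=cv2.resize(a,(400,286)); o[:308,400:]=cv2.resize(b,(400,308)); w=look("wrist","wr"+n); o[310:,:387]=cv2.resize(w,(387,290))
cv2.imwrite(f"pics/v{n}.png",o[:,:,::-1])
E
python3 two.py 4
```

```text
10.82 [564.6  91.2 144.2] xtool deg 80.2 F [ 0.4  0.4 -0.7] [ 0.21  0.03 -0.08] op 64.5
10.88 [564.5  91.4 143.8] xtool deg 80.2 F [0.2 0.3 0.2] [ 0.2   0.01 -0.  ] op 64.1
10.93 [564.4  91.6 143.5] xtool deg 80.3 F [-0.2  1.2 -0. ] [ 0.21 -0.02 -0.  ] op 64.0
```

View pics/v4.png

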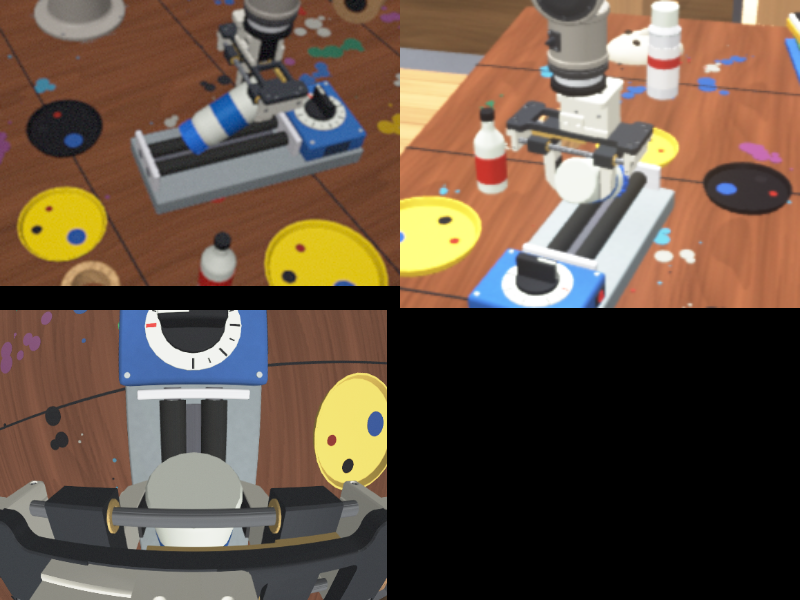

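The jar pivots in the light grip as meant, and is tilted about 25° with its lid on the rollers. Continue along the arc.

Call:
move_arm(
  increments=[
    {"jaw": 0.5,"travel": [-0.018,0,-0.027],"roll": 0},
    {"jaw": 0.5,"travel": [-0.036,0,-0.054],"roll": 0},
    {"jaw": 0.5,"travel": [-0.062,0,-0.08],"roll": 0},
    {"jaw": 0.5,"travel": [-0.088,0,-0.102],"roll": 0},
    {"jaw": 0.5,"travel": [-0.12,0,-0.12],"roll": 0},
    {"jaw": 0.5,"travel": [-0.15,0,-0.134],"roll": 0},
    {"jaw": 0.5,"travel": [-0.175,0,-0.142],"roll": 0},
    {"jaw": 0.5,"travel": [-0.196,0,-0.146],"roll": 0},
    {"jaw": 0.5,"travel": [-0.196,0,-0.146],"roll": 0},
  ],
)

```text
t: 12.1
position: [547.5, -5.9, 216.1]
eef_rot: [0.765, 0.644, -0.0, -0.0]
force: [0.7, 0.8, -3.1]
opening: 0.698
finger_force: 8.0
```

```bash
cat > jar.py <<'E'
import sys
from look import *
# jar axis from the blue parts (lid, band) seen by both fixed cameras, cropped round the tool
def blobs(c,im,p):
    h=cv2.cvtColor(im,cv2.COLOR_RGB2HSV); m=cv2.inRange(h,(105,140,60),(122,255,255))
    n,l,s,ce=cv2.connectedComponentsWithStats(m); u=proj(c,p)
    return [(np.round(ce[i],1).tolist(),int(s[i,4]),s[i,:4].tolist()) for i in range(1,n) if s[i,4]>40 and np.hypot(*(ce[i]-u))<110]
n=sys.argv[1]; p=arm.read_state()["position"]
for c in ("scene","side"):
    im=look(c,c+n); print(c,"tcp px",np.round(proj(c,p)),*blobs(c,im,p),sep="\n   ")
E
python3 jar.py 5
```

```text
12.1 [547.5  -5.9 216.1] xtool deg 80.2 F [ 0.7  0.8 -3.1] [ 0.05 -0.02 -0.  ] op 64.2
scene
   tcp px
   [320. 151.]
   ([404.7, 138.7], 50, [400, 134, 10, 9])
   ([403.3, 177.7], 1025, [372, 143, 64, 59])
   ([410.0, 153.0], 51, [404, 148, 14, 12])
   ([312.2, 168.1], 307, [300, 156, 28, 21])
   ([304.5, 189.4], 189, [295, 179, 24, 17])
   ([231.1, 187.7], 114, [225, 183, 13, 11])
12.15 [547.5  -5.4 216. ] xtool deg 80.2 F [-0.6  0.3 -4.1] [ 0.1  -0.05  0.  ] op 64.3
side
   tcp px
   [295. 204.]
   ([359.0, 184.4], 50, [355, 181, 9, 8])
   ([290.6, 223.8], 119, [284, 217, 15, 13])
   ([299.3, 243.4], 142, [288, 237, 23, 12])
   ([371.9, 252.0], 75, [366, 249, 13, 7])
```

```bash
cat > ax.py <<'E'
from h import *
import sys,ast
v=ast.literal_eval(sys.argv[1]); g=np.array(v[2],float)+[0,0,19]
L=tri(ray("scene",v[0]),ray("side",v[1])); d=L-g; print("lid",np.round(L),"vec",np.round(d),"len",round(np.linalg.norm(d)),"tilt from vertical",np.degrees(np.arctan2(np.hypot(d[0],d[1]),-d[2])))
E
python3 ax.py "((304.5,189.4),(299.3,243.4),(547.5,-5.7,216))"
```

```text
lid [542. -37.  94.] vec [  -5.  -31. -141.] len 144 tilt from vertical 12.6136968814063
```

Call:
move_arm(
  increments=[
    {"jaw": 0.5,"travel": [0,0,-0.04],"roll": 0},
    {"jaw": 0.5,"travel": [0,-0.01,-0.07],"roll": 0},
    {"jaw": 0.5,"travel": [0,-0.05,-0.07],"roll": 0},
    {"jaw": 0.5,"travel": [-0.005,-0.12,-0.07],"roll": 0},
    {"jaw": 0.5,"travel": [-0.01,-0.19,-0.07],"roll": 0},
    {"jaw": 0.5,"travel": [-0.01,-0.23,-0.07],"roll": 0},
    {"jaw": 0.5,"travel": [-0.01,-0.237,-0.07],"roll": 0},
    {"jaw": 0.5,"travel": [-0.01,-0.237,0.02],"roll": 0},
    {"jaw": 0.5,"travel": [-0.01,-0.237,0.09],"roll": 0},
    {"jaw": 0.5,"travel": [-0.01,-0.237,0.15],"roll": 0},
    {"jaw": 0.5,"travel": [-0.01,-0.237,0.17],"roll": 0},
    {"jaw": 0.5,"travel": [-0.01,-0.237,0.17],"roll": 0},
  ],
)

```text
t: 13.7
position: [430.5, 9.9, 131.3]
eef_rot: [0.765, 0.645, -0.0, -0.0]
force: [-0.6, 0.3, -3.4]
opening: 0.698
finger_force: 8.0
```

```bash
python3 jar.py 6
```

```text
13.7 [430.5   9.9 131.3] xtool deg 80.3 F [-0.6  0.3 -3.4] [0.09 0.   0.01] op 64.2
scene
   tcp px
   [300. 146.]
   ([404.7, 138.9], 50, [400, 135, 10, 8])
   ([403.4, 177.7], 1024, [372, 143, 64, 59])
   ([294.5, 161.2], 224, [284, 151, 24, 18])
   ([287.1, 178.4], 77, [281, 172, 19, 11])
   ([231.2, 187.7], 116, [224, 183, 15, 11])
13.75 [431.    9.8 131.9] xtool deg 80.3 F [ 0.2 -0.4 -3.7] [ 0.01  0.03 -0.01] op 64.3
side
   tcp px
   [344. 246.]
   ([420.9, 175.5], 270, [411, 156, 23, 37])
   ([371.9, 252.0], 71, [366, 249, 13, 7])
   ([344.2, 264.5], 245, [332, 257, 25, 15])
   ([344.3, 283.5], 146, [333, 277, 24, 12])
```

```bash
for a in "((294.5,161.2),(344.2,264.5),(430.8,9.9,131.6))" "((287.1,178.4),(344.3,283.5),(430.8,9.9,131.6))"; do python3 ax.py "$a"; done; python3 - <<'E'
from h import *
# predicted silhouettes of lid centre for tilts (lid toward -tool x)
u=np.array([.169,.985,0]);g=np.array([430.8,9.9,150.6])
for t in (0,5,10,15,20):
    a=np.radians(t);d=-np.sin(a)*u-np.array([0,0,np.cos(a)])
    print(t,[np.round(proj(c,g+d*L),0).tolist() for L in (38,121) for c in ("scene","side")])
E
```

```text
lid [427.  -2.  75.] vec [ -4. -11. -76.] len 77 tilt from vertical 9.09255098947929
lid [423. -19.  10.] vec [  -7.  -29. -141.] len 144 tilt from vertical 11.957577686591595
0 [[300.0, 151.0], [343.0, 253.0], [299.0, 173.0], [342.0, 282.0]]
5 [[299.0, 151.0], [344.0, 252.0], [295.0, 174.0], [343.0, 280.0]]
10 [[298.0, 151.0], [344.0, 251.0], [292.0, 174.0], [345.0, 277.0]]
15 [[297.0, 151.0], [345.0, 250.0], [288.0, 175.0], [346.0, 274.0]]
20 [[295.0, 151.0], [345.0, 249.0], [285.0, 174.0], [347.0, 270.0]]
```

Call:
move_arm(
  increments=[
    {"jaw": 0.5,"travel": [0,0,0.012],"roll": 0},
    {"jaw": 0.5,"travel": [0,0,0.022],"roll": 0},
    {"jaw": 0.5,"travel": [0,0,0.03],"roll": 0},
    {"jaw": 0.5,"travel": [-0.01,0,0.033],"roll": 0},
    {"jaw": 0.5,"travel": [-0.02,0,0.035],"roll": 0},
    {"jaw": 0.5,"travel": [-0.03,0,0.037],"roll": 0},
    {"jaw": 0.5,"travel": [-0.04,0,0.038],"roll": 0},
    {"jaw": 0.5,"travel": [-0.05,0,0.038],"roll": 0},
    {"jaw": 0.5,"travel": [-0.05,0,0.038],"roll": 0},
  ],
)

```text
t: 14.92
position: [426.4, -15.2, 112.6]
eef_rot: [0.765, 0.644, 0.001, 0.001]
force: [0.7, -1.0, 2.5]
opening: 0.701
finger_force: 8.0
```

```bash
python3 jar.py 7
```

```text
14.93 [426.4 -15.2 112.6] xtool deg 80.2 F [ 0.7 -1.   2.5] [-0.07 -0.16 -0.03] op 64.5
scene
   tcp px
   [291. 153.]
   ([290.0, 166.5], 197, [279, 159, 23, 14])
   ([231.1, 187.7], 111, [224, 183, 15, 10])
14.97 [426.4 -15.1 112.6] xtool deg 80.2 F [0.5 0.3 3.6] [-0.18 -0.12 -0.03] op 64.4
side
   tcp px
   [347. 247.]
   ([420.9, 175.4], 272, [411, 156, 23, 37])
   ([371.9, 252.0], 75, [366, 249, 13, 7])
   ([345.7, 263.3], 309, [333, 255, 27, 16])
   ([344.3, 285.9], 181, [333, 278, 24, 14])
```

```bash
cat > tilt.py <<'E'
from h import *
from scipy.optimize import least_squares
import sys,ast
# usage: tcp, xtool_deg, side band bbox, side lid bbox, scene band bbox -> distance of grip from bottom, tilt
tcp,deg,sb,sl,cb=ast.literal_eval(sys.argv[1]); u=np.array([np.cos(np.radians(deg)),np.sin(np.radians(deg)),0]);g=np.array(tcp)+[0,0,19]
def bbox(c,lo,hi,R,b,t):
    d=-np.sin(t)*u-np.array([0,0,np.cos(t)]); w=np.cross(d,u); w/=np.linalg.norm(w); v=np.cross(w,d)
    k=vision.get_calibration(c); T=np.array(k["camera_from_world"]); o=-T[:3,:3].T@T[:3,3]
    P=[]
    for s in np.linspace(lo,hi,5):
        for a in np.linspace(0,2*np.pi,73):
            n=np.cos(a)*w+np.sin(a)*v; p=g+d*(s-b)+R*n
            if n@(o-p)>0: P.append(proj(c,p,k))
    P=np.array(P); return np.r_[P.min(0),P.max(0)]
bb=lambda q:np.array([q[0]-.5,q[1]-.5,q[0]+q[2]-.5,q[1]+q[3]-.5])
def f(p):
    r=[]
    if sb: r+=list(bbox("side",48,92,32,*p)-bb(sb))
    if sl: r+=list(bbox("side",128,155,28.5,*p)-bb(sl))
    if cb: r+=list((bbox("scene",48,92,32,*p)-bb(cb))[[0,2]])
    return r
for t0 in (0,.3):
    s=least_squares(f,[22,t0],diff_step=1e-3);print("b",s.x[0],"tilt deg",np.degrees(s.x[1]),np.round(s.fun,1),s.cost)
E
python3 tilt.py "((430.8,9.9,131.6),80.3,[332,257,25,15],[333,277,24,12],[284,151,24,18])"
python3 tilt.py "((426.4,-15.2,112.6),80.2,[333,255,27,16],[333,278,24,14],[279,159,23,14])"
```

```text
b 8.510061328472556 tilt deg 11.923222257909783 [-1.1 -5.   2.   3.1  0.7 -1.   0.7  3.2 -1.6  1.1] 27.830861053388276
b 8.510162521024835 tilt deg 11.923131812922724 [-1.1 -5.   2.   3.1  0.7 -1.   0.7  3.2 -1.6  1.1] 27.830861022922694
b 19.71231385105366 tilt deg 2.8691872262640143 [ 0.1 -4.5  1.   3.2  1.1 -0.4  1.2  2.1 -1.   0.9] 19.98877047994277
b 19.71231957446232 tilt deg 2.869178013841962 [ 0.1 -4.5  1.   3.2  1.1 -0.4  1.2  2.1 -1.   0.9] 19.98877047926386
```

Call:
move_arm(
  increments=[
    {"jaw": 0.4,"travel": [-0.006,0,0.002],"roll": 0},
    {"jaw": 0.4,"travel": [-0.006,0,0.002],"roll": 0},
    {"jaw": 0.4,"travel": [-0.006,0,0.002],"roll": 0},
    {"jaw": 0.4,"travel": [-0.006,0,-0.02],"roll": 0},
    {"jaw": 0.4,"travel": [-0.006,0,-0.04],"roll": 0},
    {"jaw": 0.4,"travel": [-0.006,0,-0.06],"roll": 0},
    {"jaw": 0.4,"travel": [-0.006,0,-0.06],"roll": 0},
  ],
  squeeze=30,
)

```text
t: 15.9
position: [425.7, -17.8, 143.0]
eef_rot: [0.765, 0.645, 0.001, 0.001]
force: [-0.1, -0.9, -3.4]
opening: 0.693
finger_force: 30.0
```

```bash
python3 jar.py 8
```

```text
15.9 [425.7 -17.8 143. ] xtool deg 80.3 F [-0.1 -0.9 -3.4] [ 0.01  0.03 -0.05] op 63.7
scene
   tcp px
   [290. 144.]
   ([289.5, 158.3], 207, [279, 151, 23, 14])
   ([288.1, 176.2], 112, [279, 170, 20, 11])
   ([231.2, 187.8], 112, [225, 183, 14, 11])
15.95 [425.3 -17.7 142.5] xtool deg 80.3 F [ 0.  -0.1 -3.6] [-0.02  0.02  0.03] op 63.8
side
   tcp px
   [348. 235.]
   ([420.9, 175.5], 270, [411, 156, 23, 37])
   ([347.2, 251.8], 319, [335, 243, 26, 17])
   ([371.9, 252.0], 75, [366, 249, 13, 7])
   ([345.4, 275.3], 185, [334, 267, 24, 15])
```

Call:
move_arm(
  increments=[
    {"jaw": 0.4,"travel": [0,0,0],"roll": 0},
    {"jaw": 0.4,"travel": [0,0,0],"roll": 0},
    {"jaw": 0.4,"travel": [0,0,0],"roll": 0},
    {"jaw": 0.4,"travel": [0,0,0],"roll": 0},
    {"jaw": 0.4,"travel": [0,0,0],"roll": 0},
    {"jaw": 0.4,"travel": [0,0,0],"roll": 0},
    {"jaw": 0.4,"travel": [0,0,0],"roll": 0},
    {"jaw": 0.4,"travel": [0,0,0],"roll": 0},
    {"jaw": 0.4,"travel": [0,0,0],"roll": 0},
    {"jaw": 0.4,"travel": [0,0,0],"roll": 0},
    {"jaw": 0.4,"travel": [0,0,0],"roll": 0},
    {"jaw": 0.4,"travel": [0,0,0],"roll": 0},
    {"jaw": 0.4,"travel": [0,0,0],"roll": 0},
    {"jaw": 0.4,"travel": [0,0,0],"roll": 0},
    {"jaw": 0.4,"travel": [0,0,0],"roll": 0},
    {"jaw": 0.4,"travel": [0,0,0],"roll": 0},
    {"jaw": 0.4,"travel": [0,0,0],"roll": 0},
    {"jaw": 0.4,"travel": [0,0,0],"roll": 0},
    {"jaw": 0.4,"travel": [0,0,0],"roll": 0},
    {"jaw": 0.4,"travel": [0,0,0],"roll": 0},
  ],
)

```text
t: 18.5
position: [425.3, -17.7, 142.2]
eef_rot: [0.765, 0.645, 0.0, 0.0]
force: [0.4, -0.6, -3.6]
opening: 0.7
finger_force: 30.0
```

```bash
python3 tilt.py "((425.5,-17.8,142.8),80.3,[335,243,26,17],[334,267,24,15],[279,151,23,14])" | head -1; python3 jar.py 9
```

```text
b 20.315719266684546 tilt deg 1.4258252377808778 [-1.2 -4.2  1.2  2.8  0.6  0.   1.   1.7 -1.5  0.6] 17.182371151049253
18.5 [425.3 -17.7 142.2] xtool deg 80.3 F [ 0.4 -0.6 -3.6] [-0.04  0.02  0.01] op 64.4
scene
   tcp px
   [290. 145.]
   ([289.4, 158.4], 213, [278, 151, 24, 14])
   ([288.4, 176.2], 112, [279, 170, 21, 11])
   ([230.9, 187.7], 111, [224, 183, 14, 11])
18.55 [425.3 -17.7 142.2] xtool deg 80.3 F [ 0.6 -0.  -3. ] [ 0.05 -0.01 -0.  ] op 64.2
side
   tcp px
   [348. 236.]
   ([420.9, 175.5], 269, [411, 156, 23, 37])
   ([347.2, 251.9], 316, [335, 244, 26, 16])
   ([371.9, 252.0], 75, [366, 249, 13, 7])
   ([345.5, 275.4], 189, [334, 267, 24, 15])
```

Upside down within about 1.5° and held over 2.5 s. Next: back over the rollers to lay it down and regrip by the lid.

Call:
move_arm(
  increments=[
    {"jaw": 0.4,"travel": [0,0,-0.08],"roll": 0},
    {"jaw": 0.4,"travel": [0,0,-0.16],"roll": 0},
    {"jaw": 0.4,"travel": [0,0.06,-0.165],"roll": 0},
    {"jaw": 0.4,"travel": [0.004,0.14,-0.165],"roll": 0},
    {"jaw": 0.4,"travel": [0.008,0.2,-0.165],"roll": 0},
    {"jaw": 0.4,"travel": [0.008,0.24,-0.165],"roll": 0},
    {"jaw": 0.4,"travel": [0.008,0.24,-0.165],"roll": 0},
    {"jaw": 0.4,"travel": [0.008,0.24,-0.13],"roll": 0},
    {"jaw": 0.4,"travel": [0.008,0.24,-0.105],"roll": 0},
    {"jaw": 0.4,"travel": [0.008,0.24,-0.099],"roll": 0},
    {"jaw": 0.4,"travel": [0.008,0.24,-0.096],"roll": 0},
    {"jaw": 0.4,"travel": [0.008,0.24,-0.096],"roll": 0},
  ],
)

```text
t: 20.1
position: [544.4, -34.1, 190.7]
eef_rot: [0.765, 0.645, 0.0, 0.0]
force: [0.9, -0.6, -4.0]
opening: 0.691
finger_force: 30.0
```

```bash
python3 jar.py 10; python3 - <<'E'
from h import *
import json
k=json.load(open("w3.json"))
for r in (131,136,141): print(plane("wrist",(281,r),86,k))
b=np.array([0,23.4]); 
for t in (0,10,20,30,45,60,75,85,90):
    a=np.radians(t); R=lambda y,z:(y*np.cos(a)+z*np.sin(a),-y*np.sin(a)+z*np.cos(a))
    y,z=R(-18,131.6); print(t,"dx share",round((y+18)/500,3),"dz share",round(-(z-131.6)/500,3))
E
```

```text
20.1 [544.4 -34.1 190.7] xtool deg 80.3 F [ 0.9 -0.6 -4. ] [0.01 0.02 0.  ] op 63.5
scene
   tcp px
   [308. 162.]
   ([404.7, 138.9], 50, [400, 134, 10, 10])
   ([403.4, 177.7], 1029, [372, 143, 64, 59])
   ([410.2, 153.3], 52, [404, 148, 15, 13])
   ([306.5, 177.6], 251, [295, 168, 26, 17])
   ([231.2, 187.6], 111, [225, 183, 13, 11])
   ([305.2, 196.3], 166, [294, 189, 25, 13])
20.15 [544.4 -34.1 190.7] xtool deg 80.3 F [ 0.4  0.5 -3.2] [-0.03 -0.01  0.06] op 64.1
side
   tcp px
   [299. 208.]
   ([358.9, 184.4], 51, [355, 181, 9, 8])
   ([297.7, 224.3], 306, [286, 216, 25, 16])
   ([298.7, 248.7], 199, [287, 242, 24, 13])
   ([371.9, 252.0], 75, [366, 249, 13, 7])
[577.26360118 169.6126668   86.        ]
[576.51492329 165.12097934  86.        ]
[575.76509152 160.62173754  86.        ]
0 dx share 0.0 dz share -0.0
10 dx share 0.046 dz share -0.002
20 dx share 0.092 dz share 0.004
30 dx share 0.136 dz share 0.017
45 dx share 0.197 dz share 0.052
60 dx share 0.246 dz share 0.1
75 dx share 0.281 dz share 0.16
85 dx share 0.295 dz share 0.204
90 dx share 0.299 dz share 0.227
```

Call:
move_arm(
  increments=[
    {"jaw": 0.4,"travel": [0,0,0.006],"roll": 0},
    {"jaw": 0.4,"travel": [0.015,0,0.006],"roll": 0},
    {"jaw": 0.4,"travel": [0.03,0,0.005],"roll": 0},
    {"jaw": 0.4,"travel": [0.046,0,0.005],"roll": 0},
    {"jaw": 0.4,"travel": [0.069,0,0.008],"roll": 0},
    {"jaw": 0.4,"travel": [0.092,0,0.011],"roll": 0},
    {"jaw": 0.4,"travel": [0.114,0,0.017],"roll": 0},
    {"jaw": 0.4,"travel": [0.136,0,0.024],"roll": 0},
    {"jaw": 0.4,"travel": [0.136,0,0.024],"roll": 0},
  ],
  squeeze=10,
)

```text
t: 21.32
position: [555.5, 34.1, 177.6]
eef_rot: [0.764, 0.645, -0.0, -0.001]
force: [-1.0, 1.4, -0.1]
opening: 0.697
finger_force: 10.0
```

```bash
python3 jar.py 11 | tee o; python3 - <<'E'
E
```

```text
21.32 [555.5  34.1 177.6] xtool deg 80.3 F [-1.   1.4 -0.1] [ 0.24  0.23 -0.05] op 64.1
scene
   tcp px
   [336. 160.]
   ([404.7, 138.8], 52, [400, 134, 10, 10])
   ([403.4, 177.8], 1029, [372, 143, 64, 59])
   ([410.1, 153.1], 50, [404, 148, 15, 13])
   ([322.2, 170.8], 344, [310, 156, 28, 26])
   ([306.8, 191.5], 216, [297, 179, 25, 21])
   ([231.1, 187.8], 113, [224, 183, 15, 11])
21.38 [555.5  33.7 177.8] xtool deg 80.3 F [-0.4  0.6 -0.4] [ 0.29  0.24 -0.02] op 64.0
side
   tcp px
   [287. 227.]
   ([359.1, 184.5], 46, [355, 181, 9, 8])
   ([300.0, 251.9], 96, [288, 244, 22, 13])
   ([371.8, 252.1], 74, [366, 249, 13, 7])
   ([247.9, 329.3], 1996, [205, 293, 88, 63])
```

Call:
move_arm(
  increments=[
    {"jaw": 0.4,"travel": [0.02,0,0.01],"roll": 0},
    {"jaw": 0.4,"travel": [0.04,0,0.021],"roll": 0},
    {"jaw": 0.4,"travel": [0.061,0,0.035],"roll": 0},
    {"jaw": 0.4,"travel": [0.078,0,0.05],"roll": 0},
    {"jaw": 0.4,"travel": [0.095,0,0.067],"roll": 0},
    {"jaw": 0.4,"travel": [0.11,0,0.083],"roll": 0},
    {"jaw": 0.4,"travel": [0.123,0,0.103],"roll": 0},
    {"jaw": 0.4,"travel": [0.135,0,0.123],"roll": 0},
    {"jaw": 0.4,"travel": [0.145,0,0.143],"roll": 0},
    {"jaw": 0.4,"travel": [0.153,0,0.163],"roll": 0},
    {"jaw": 0.4,"travel": [0.16,0,0.178],"roll": 0},
    {"jaw": 0.4,"travel": [0.163,0,0.187],"roll": 0},
    {"jaw": 0.4,"travel": [0.163,0,0.187],"roll": 0},
  ],
)

```text
t: 23.05
position: [569.3, 113.1, 84.4]
eef_rot: [0.765, 0.645, -0.0, -0.0]
force: [-2.6, -0.9, -1.8]
opening: 0.688
finger_force: 10.0
```

```bash
python3 jar.py 12
```

```text
23.05 [569.3 113.1  84.4] xtool deg 80.3 F [-2.6 -0.9 -1.8] [-0.14  0.33 -0.15] op 63.3
scene
   tcp px
   [361. 180.]
   ([404.6, 138.9], 53, [400, 134, 10, 10])
   ([392.7, 150.5], 126, [383, 143, 18, 16])
   ([410.2, 153.2], 51, [404, 148, 15, 13])
   ([348.2, 176.6], 339, [338, 164, 19, 27])
   ([412.0, 186.5], 681, [391, 165, 45, 37])
   ([318.2, 184.7], 316, [311, 173, 16, 24])
23.1 [569.4 113.1  84.7] xtool deg 80.2 F [-2.2 -0.8 -2.1] [-0.06  0.32 -0.16] op 62.9
side
   tcp px
   [273. 281.]
   ([371.8, 252.1], 74, [366, 249, 13, 7])
   ([247.7, 328.9], 2254, [205, 293, 88, 63])
```

Call:
move_arm(
  increments=[
    {"jaw": 1,"travel": [0,0,0],"roll": 0},
    {"jaw": 1,"travel": [0,0,0],"roll": 0},
    {"jaw": 1,"travel": [0,0,0],"roll": 0},
    {"jaw": 1,"travel": [0,0,-0.1],"roll": 0},
    {"jaw": 1,"travel": [0,0,-0.2],"roll": 0},
    {"jaw": 1,"travel": [0,0,-0.28],"roll": 0},
    {"jaw": 1,"travel": [0,0,-0.28],"roll": 0},
  ],
)

```text
t: 24.02
position: [571.3, 113.4, 228.6]
eef_rot: [0.765, 0.645, 0.003, 0.002]
force: [0.1, 0.6, -1.0]
opening: 1.002
finger_force: 0.0
```

```bash
python3 jar.py 13; python3 - <<'E'
from look import *
im=look("wrist","w13"); h=cv2.cvtColor(im,cv2.COLOR_RGB2HSV); m=cv2.inRange(h,(105,140,60),(125,255,255)); n,l,s,ce=cv2.connectedComponentsWithStats(m)
k=json.load(open("w13.json"))
for i in range(1,n):
    if s[i,4]>150: print(s[i],np.round(ce[i]),np.round(plane("wrist",ce[i],125,k)))
# bottom end edge along the axis column
c=im[100:300,281].astype(int); g=h[100:300,281]
print([ (100+r,c[r].tolist()) for r in range(0,200,6)])
E
```

```text
24.02 [571.3 113.4 228.6] xtool deg 80.3 F [ 0.1  0.6 -1. ] [ 0.03 -0.03  0.01] op 92.1
scene
   tcp px
   [371. 137.]
   ([403.3, 177.6], 1030, [372, 143, 64, 59])
   ([409.9, 153.1], 50, [404, 148, 14, 12])
   ([348.7, 176.7], 335, [338, 164, 19, 27])
   ([318.5, 184.2], 325, [311, 172, 16, 25])
24.07 [570.1 113.3 226.1] xtool deg 80.3 F [-0.5 -0.2 -0.3] [ 0.04  0.05 -0.01] op 91.8
side
   tcp px
   [271. 224.]
   ([359.1, 184.6], 46, [355, 182, 9, 7])
   ([301.4, 244.1], 84, [294, 237, 13, 18])
   ([286.6, 255.8], 241, [272, 248, 25, 22])
   ([371.8, 252.0], 73, [366, 249, 13, 7])
   ([247.4, 328.8], 2179, [205, 293, 88, 63])
24.12 [569.3 113.2 224.5] xtool deg 80.3 F [ 0.2 -0.7  0.5] [ 0.02 -0.    0.02] op 92.3
[541   0  19 116 923] [554.  38.] [877. 249. 125.]
[  199    13   160   121 10499] [279.  75.] [586. 222. 125.]
[491 156  23  30 506] [502. 170.] [782. 118. 125.]
[548 186  12  85 427] [556. 242.] [874.  24. 125.]
[ 245  235   70   53 2705] [279. 264.] [560.  67. 125.]
[ 251  316   57   26 1103] [279. 328.] [548.  -1. 125.]
[(100, [55, 55, 56]), (106, [242, 243, 239]), (112, [242, 243, 239]), (118, [242, 243, 239]), (124, [71, 110, 175]), (130, [64, 98, 157]), (136, [149, 156, 159]), (142, [238, 239, 241]), (148, [233, 233, 235]), (154, [102, 103, 108]), (160, [103, 104, 110]), (166, [104, 104, 110]), (172, [102, 102, 110]), (178, [141, 143, 136]), (184, [142, 143, 136]), (190, [240, 241, 237]), (196, [241, 243, 238]), (202, [242, 243, 239]), (208, [241, 243, 239]), (214, [242, 243, 239]), (220, [242, 243, 239]), (226, [241, 243, 239]), (232, [242, 243, 239]), (238, [242, 243, 239]), (244, [242, 244, 240]), (250, [67, 120, 203]), (256, [69, 120, 204]), (262, [70, 122, 204]), (268, [71, 123, 206]), (274, [69, 120, 205]), (280, [70, 120, 205]), (286, [71, 121, 206]), (292, [71, 74, 76]), (298, [87, 88, 91])]
```

```bash
python3 - <<'E'
from h import *
import json
k=json.load(open("w13.json"));k3=json.load(open("w3.json"))
for n,kk,r,z in (("bot13",k,187,134),("band13",k,247,134),("bandend13",k,288,134),("bot3",k3,189,134),("band3",k3,247,134)):
    print(n,np.round(plane("wrist",(281,r),z,kk),1))
print(np.round(proj("wrist",(546,0,130),k)))
for b in (90,100,110,120):
    P=np.array([573,135,0])-b*np.array([.167,.986,0]); print(b,P)
# lid columns on scene: expected lid centre px for bottom at various s
for y in (122,126,130,134):
    B=np.array([570.5+(y-125)*.169,y,102]); print(y,np.round(proj("scene",B-141*np.array([.167,.986,0])+[8,0,22]),1))
E
```

```text
bot13 [573.3 136.2 134. ]
band13 [564.8  86.6 134. ]
bandend13 [558.2  48.3 134. ]
bot3 [570.1 127.1 134. ]
band3 [562.1  79.  134. ]
[277. 330.]
90 [557.97  46.26   0.  ]
100 [556.3  36.4   0. ]
110 [554.63  26.54   0.  ]
120 [552.96  16.68   0.  ]
122 [315.1 182.2]
126 [316.6 181.9]
130 [318.2 181.5]
134 [319.8 181.1]
```

Call:
move_arm(
  increments=[
    {"jaw": 1,"travel": [-0.08,0,0],"roll": 0},
    {"jaw": 1,"travel": [-0.17,0,0],"roll": 0},
    {"jaw": 1,"travel": [-0.24,0,0.04],"roll": 0},
    {"jaw": 1,"travel": [-0.24,0,0.13],"roll": 0},
    {"jaw": 1,"travel": [-0.24,0,0.22],"roll": 0},
    {"jaw": 1,"travel": [-0.24,0,0.283],"roll": 0},
    {"jaw": 1,"travel": [-0.24,0,0.283],"roll": 0},
    {"jaw": 0.4,"travel": [-0.24,0,0.283],"roll": 0},
    {"jaw": 0.4,"travel": [-0.24,0,0.283],"roll": 0},
    {"jaw": 0.4,"travel": [-0.24,0,0.283],"roll": 0},
    {"jaw": 0.4,"travel": [-0.24,0,0.283],"roll": 0},
    {"jaw": 0.4,"travel": [-0.24,0,0.283],"roll": 0},
    {"jaw": 0.4,"travel": [-0.24,0,0.283],"roll": 0},
  ],
  squeeze=10,
)

```text
t: 25.8
position: [549.1, -5.1, 83.6]
eef_rot: [0.765, 0.645, -0.0, 0.0]
force: [-3.6, -1.2, 5.6]
opening: 0.614
finger_force: 10.0
```

Call:
move_arm(
  increments=[
    {"jaw": 0.4,"travel": [0.003,0,-0.036],"roll": 0},
    {"jaw": 0.4,"travel": [0.01,0,-0.072],"roll": 0},
    {"jaw": 0.4,"travel": [0.022,0,-0.106],"roll": 0},
    {"jaw": 0.4,"travel": [0.038,0,-0.14],"roll": 0},
    {"jaw": 0.4,"travel": [0.058,0,-0.172],"roll": 0},
    {"jaw": 0.4,"travel": [0.082,0,-0.2],"roll": 0},
    {"jaw": 0.4,"travel": [0.11,0,-0.224],"roll": 0},
    {"jaw": 0.4,"travel": [0.14,0,-0.244],"roll": 0},
    {"jaw": 0.4,"travel": [0.163,0,-0.256],"roll": 0},
    {"jaw": 0.4,"travel": [0.186,0,-0.266],"roll": 0},
    {"jaw": 0.4,"travel": [0.21,0,-0.275],"roll": 0},
    {"jaw": 0.4,"travel": [0.232,0,-0.28],"roll": 0},
    {"jaw": 0.4,"travel": [0.232,0,-0.28],"roll": 0},
  ],
)

```text
t: 27.42
position: [568.9, 110.1, 223.2]
eef_rot: [0.764, 0.645, 0.0, 0.0]
force: [0.1, -0.9, -3.9]
opening: 0.616
finger_force: 10.0
```

```bash
python3 jar.py 14
```

```text
27.43 [568.9 110.1 223.2] xtool deg 80.3 F [ 0.1 -0.9 -3.9] [-0.14  0.05 -0.03] op 56.7
scene
   tcp px
   [369. 139.]
   ([364.5, 133.9], 226, [358, 121, 14, 25])
   ([379.9, 157.8], 350, [360, 143, 41, 26])
   ([410.2, 153.2], 51, [404, 148, 14, 12])
   ([410.3, 185.8], 739, [386, 165, 50, 37])
27.48 [568.8 109.5 223.1] xtool deg 80.3 F [-0.2 -0.1 -3.6] [-0.06  0.05 -0.01] op 56.4
side
   tcp px
   [272. 226.]
   ([359.0, 184.4], 45, [355, 181, 9, 8])
   ([270.2, 220.8], 423, [258, 212, 25, 19])
   ([268.7, 257.4], 472, [255, 247, 29, 20])
   ([371.9, 252.0], 75, [366, 249, 13, 7])
   ([247.7, 329.2], 2045, [205, 293, 88, 63])
```

Call:
move_arm(
  increments=[
    {"jaw": 0.3,"travel": [0,0,-0.02],"roll": 0},
    {"jaw": 0.3,"travel": [0,0,-0.06],"roll": 0},
    {"jaw": 0.3,"travel": [-0.02,0.002,-0.08],"roll": 0},
    {"jaw": 0.3,"travel": [-0.07,0.007,-0.08],"roll": 0},
    {"jaw": 0.3,"travel": [-0.14,0.015,-0.08],"roll": 0},
    {"jaw": 0.3,"travel": [-0.22,0.023,-0.08],"roll": 0},
    {"jaw": 0.3,"travel": [-0.3,0.032,-0.08],"roll": 0},
    {"jaw": 0.3,"travel": [-0.38,0.04,-0.08],"roll": 0},
    {"jaw": 0.3,"travel": [-0.46,0.049,-0.08],"roll": 0},
    {"jaw": 0.3,"travel": [-0.54,0.057,-0.08],"roll": 0},
    {"jaw": 0.3,"travel": [-0.62,0.066,-0.08],"roll": 0},
    {"jaw": 0.3,"travel": [-0.7,0.074,-0.08],"roll": 0},
    {"jaw": 0.3,"travel": [-0.76,0.081,-0.06],"roll": 0},
    {"jaw": 0.3,"travel": [-0.79,0.084,0],"roll": 0},
    {"jaw": 0.3,"travel": [-0.8,0.085,0.06],"roll": 0},
    {"jaw": 0.3,"travel": [-0.8,0.085,0.1],"roll": 0},
    {"jaw": 0.3,"travel": [-0.8,0.085,0.1],"roll": 0},
  ],
  squeeze=30,
)

```text
t: 29.65
position: [541.7, -292.3, 171.7]
eef_rot: [0.765, 0.644, -0.001, -0.002]
force: [-0.2, 0.3, -2.7]
opening: 0.61
finger_force: 30.0
```

```bash
python3 jar.py 15; python3 - <<'E'
from look import *
for c in("scene","side"):
    im=cv2.imread(f"pics/{c}15.png"); 
    if c=="scene": o=np.zeros((600,800,3),'uint8'); o[:400]=0; o[:400,:400]=cv2.resize(im[150:280,160:290],(400,400),interpolation=3)
    else: o[:400,400:]=cv2.resize(im[140:270,260:390],(400,400),interpolation=3)
cv2.imwrite("pics/v15.png",o[:400])
E
```

```text
29.65 [ 541.7 -292.3  171.7] xtool deg 80.2 F [-0.2  0.3 -2.7] [-0.04  0.02 -0.  ] op 56.1
scene
   tcp px
   [203. 206.]
   ([231.0, 187.8], 114, [225, 183, 13, 11])
   ([219.6, 226.5], 234, [205, 213, 25, 22])
   ([233.2, 255.1], 79, [228, 251, 11, 9])
29.7 [ 542.5 -292.6  173.2] xtool deg 80.2 F [-0.2 -0.6 -3.3] [-0.11 -0.05 -0.02] op 55.9
side
   tcp px
   [320. 170.]
   ([420.9, 175.4], 273, [411, 156, 23, 37])
   ([317.9, 165.5], 215, [309, 159, 19, 13])
   ([359.2, 184.5], 56, [355, 181, 10, 8])
   ([315.6, 193.0], 254, [305, 186, 22, 14])
   ([371.9, 252.0], 75, [366, 249, 13, 7])
```

View pics/v15.png

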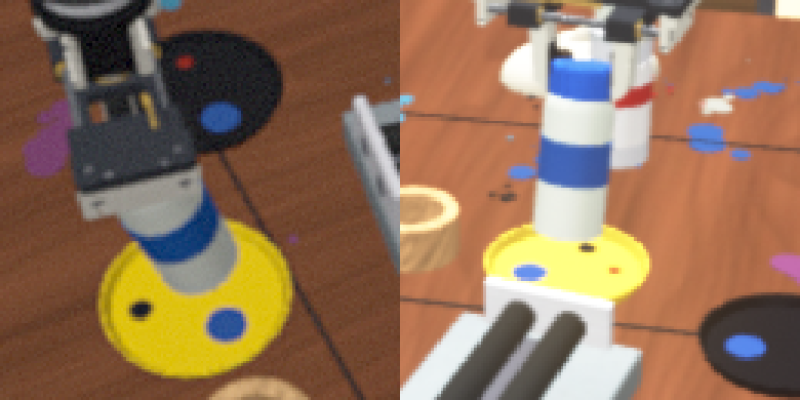

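The picture shows the jar hanging lid up over the small yellow tray, its bottom swung slightly towards +y. I'll get the tilt from the band and lid blobs.

```bash
python3 - <<'E'
from h import *
u=np.array([.169,.985,0]);g=np.array([542.2,-292.5,191.5])
# model: jar axis pointing down, bottom towards +u by t; band centre 70mm from bottom, grip at b0 from bottom
def cen(c,p,d,R,up):
    k=vision.get_calibration(c);T=np.array(k["camera_from_world"]);o=-T[:3,:3].T@T[:3,3];v=o-p;v-=d*(v@d);v/=np.linalg.norm(v)
    return proj(c,p+R*.8*v)
for b0 in (141,146):
  for t in (0,5,10,15,20):
    a=np.radians(t);d=np.sin(a)*u-np.array([0,0,np.cos(a)])
    print(b0,t,"band sc",np.round(cen("scene",g+d*(b0-70),d,32,0),1),"sd",np.round(cen("side",g+d*(b0-70),d,32,0),1),"botcentre",np.round(proj("scene",g+d*b0),0),np.round(proj("side",g+d*b0),0), "bottom z",round((g+d*b0)[2]-32*np.sin(a)))
E
```

```text
141 0 band sc [208.2 229.5] sd [319.1 191.3] botcentre [210. 239.] [319. 209.] bottom z 50
141 5 band sc [212.1 228.4] sd [318.2 191.5] botcentre [215. 237.] [317. 211.] bottom z 48
141 10 band sc [215.7 227. ] sd [317.4 191.4] botcentre [220. 236.] [316. 212.] bottom z 47
141 15 band sc [219.2 225.3] sd [316.7 191.2] botcentre [225. 234.] [314. 214.] bottom z 47
141 20 band sc [222.4 223.4] sd [316.  190.7] botcentre [230. 232.] [313. 214.] bottom z 48
146 0 band sc [208.5 230.8] sd [319.1 193. ] botcentre [211. 240.] [319. 211.] bottom z 46
146 5 band sc [212.5 229.7] sd [318.1 193.2] botcentre [216. 238.] [317. 213.] bottom z 43
146 10 band sc [216.4 228.2] sd [317.3 193.2] botcentre [221. 237.] [316. 214.] bottom z 42
146 15 band sc [220.  226.5] sd [316.5 193. ] botcentre [226. 235.] [314. 215.] bottom z 42
146 20 band sc [223.4 224.5] sd [315.7 192.5] botcentre [231. 233.] [312. 216.] bottom z 43
```

Call:
move_arm(
  increments=[
    {"jaw": 0.3,"travel": [-0.012,0,0.025],"roll": 0},
    {"jaw": 0.3,"travel": [-0.024,0,0.05],"roll": 0},
    {"jaw": 0.3,"travel": [-0.024,0,0.064],"roll": 0},
    {"jaw": 0.3,"travel": [-0.024,0,0.07],"roll": 0},
    {"jaw": 0.3,"travel": [-0.024,0,0.07],"roll": 0},
  ],
)

```text
t: 30.38
position: [541.1, -303.8, 138.1]
eef_rot: [0.765, 0.645, 0.0, -0.0]
force: [-0.5, 0.7, -3.2]
opening: 0.61
finger_force: 30.0
```

Call:
move_arm(
  increments=[
    {"jaw": 0.3,"travel": [0,0,0.004],"roll": 0},
    {"jaw": 0.3,"travel": [0,0,0.008],"roll": 0},
    {"jaw": 0.3,"travel": [0.01,0,0.01],"roll": 0},
    {"jaw": 0.3,"travel": [0.02,0,0.01],"roll": 0},
    {"jaw": 0.3,"travel": [0.03,0,0.01],"roll": 0},
    {"jaw": 0.3,"travel": [0.04,0,0.011],"roll": 0},
    {"jaw": 0.3,"travel": [0.05,0,0.012],"roll": 0},
    {"jaw": 0.3,"travel": [0.06,0,0.013],"roll": 0},
    {"jaw": 0.3,"travel": [0.068,0,0.014],"roll": 0},
    {"jaw": 0.3,"travel": [0.074,0,0.014],"roll": 0},
    {"jaw": 0.3,"travel": [0.074,0,0.014],"roll": 0},
  ],
  squeeze=10,
)

```text
t: 31.75
position: [547.5, -267.7, 131.7]
eef_rot: [0.765, 0.645, 0.0, 0.001]
force: [0.6, -1.2, 4.8]
opening: 0.611
finger_force: 10.0
```

```bash
python3 jar.py 16; cat > fit.py <<'E'
from h import *
import sys,ast
# tcp, scene band centroid, side band centroid -> tilt and grip distance
from scipy.optimize import least_squares
tcp,a1,a2=ast.literal_eval(sys.argv[1]); u=np.array([.169,.985,0]);g=np.array(tcp)+[0,0,19]
def cen(c,p,d,R):
    k=vision.get_calibration(c);T=np.array(k["camera_from_world"]);o=-T[:3,:3].T@T[:3,3];v=o-p;v-=d*(v@d);v/=np.linalg.norm(v)
    return proj(c,p+R*.8*v)
def f(x):
    d=np.sin(x[1])*u-np.array([0,0,np.cos(x[1])]); p=g+d*(x[0]-70)
    return np.r_[cen("scene",p,d,32)-a1,cen("side",p,d,32)-a2]
s=least_squares(f,[143,.1]);x=s.x;d=np.sin(x[1])*u-np.array([0,0,np.cos(x[1])])
print("b0",x[0],"tilt",np.degrees(x[1]),np.round(s.fun,1),"bottom centre",np.round(g+d*x[0],1))
E
python3 fit.py "((542.2,-292.5,172.5),(219.6,226.5),(315.6,193))"
```

```text
31.75 [ 547.5 -267.7  131.7] xtool deg 80.3 F [ 0.6 -1.2  4.8] [-0.39  0.19  0.  ] op 56.2
scene
   tcp px
   [217. 215.]
   ([232.1, 187.3], 95, [227, 183, 12, 11])
   ([221.1, 238.7], 196, [208, 230, 25, 15])
   ([233.9, 255.7], 60, [229, 251, 10, 9])
   ([159.0, 307.9], 92, [154, 303, 11, 11])
31.8 [ 547.4 -267.8  131.7] xtool deg 80.3 F [-0.3 -2.   4.5] [-0.33  0.16  0.01] op 56.3
side
   tcp px
   [316. 187.]
   ([420.9, 175.5], 273, [411, 156, 23, 37])
   ([314.3, 182.9], 281, [305, 175, 19, 17])
   ([359.1, 184.5], 54, [355, 181, 10, 8])
   ([314.5, 210.3], 208, [305, 204, 21, 13])
   ([371.9, 252.0], 75, [366, 249, 13, 7])
b0 145.9604323824733 tilt 14.74216019507908 [ 0.2  0.   0.9 -0. ] bottom centre [ 548.5 -255.9   50.3]
```

```bash
python3 fit.py "((547.5,-267.8,131.7),(221.1,238.7),(314.5,210.3))"
```

```text
b0 145.9499087966325 tilt 0.05831402026863046 [ 0.3  0.4  0.8 -0.3] bottom centre [ 547.5 -267.7    4.8]
```

Call:
move_arm(
  increments=[
    {"jaw": 0.3,"travel": [0,0,-0.002],"roll": 0},
    {"jaw": 1,"travel": [0,0,-0.002],"roll": 0},
    {"jaw": 1,"travel": [0,0,-0.002],"roll": 0},
    {"jaw": 1,"travel": [0,0,-0.002],"roll": 0},
    {"jaw": 1,"travel": [0,0,-0.002],"roll": 0},
    {"jaw": 1,"travel": [0,0,-0.06],"roll": 0},
    {"jaw": 1,"travel": [0,0,-0.14],"roll": 0},
    {"jaw": 1,"travel": [0,0,-0.24],"roll": 0},
    {"jaw": 1,"travel": [0.1,0,-0.28],"roll": 0},
    {"jaw": 1,"travel": [0.2,0,-0.28],"roll": 0},
    {"jaw": 1,"travel": [0.2,0,-0.28],"roll": 0},
  ],
)

```text
t: 33.22
position: [564.6, -165.8, 271.9]
eef_rot: [0.763, 0.646, 0.001, 0.0]
force: [-0.1, 0.4, -0.4]
opening: 0.998
finger_force: 0.0
```

```bash
python3 jar.py 17; python3 two.py 17 >/dev/null; python3 - <<'E'
import cv2,numpy as np
a=cv2.imread("pics/sc17.png");b=cv2.imread("pics/sd17.png");o=np.zeros((600,800,3),'uint8')
o[:300,:400]=cv2.resize(a,(400,300));o[:300,400:]=cv2.resize(b,(400,300));o[300:,:400]=cv2.resize(a[150:285,160:340],(400,300),interpolation=3);o[300:,400:]=cv2.resize(b[140:275,230:410],(400,300),interpolation=3);cv2.imwrite("pics/final.png",o)
E
```

```text
33.23 [ 564.6 -165.8  271.9] xtool deg 80.5 F [-0.1  0.4 -0.4] [-0.06  0.    0.01] op 91.8
scene
   tcp px
   [259. 160.]
   ([231.2, 187.7], 112, [225, 183, 13, 11])
   ([215.7, 209.8], 566, [203, 196, 26, 28])
   ([221.1, 238.7], 198, [208, 230, 25, 15])
   ([234.0, 255.6], 61, [229, 251, 10, 9])
33.27 [ 564.4 -167.6  271.5] xtool deg 80.4 F [ 0.3 -0.8 -0. ] [-0.    0.03 -0.07] op 92.1
side
   tcp px
   [302. 154.]
   ([315.7, 182.9], 270, [306, 175, 20, 16])
   ([359.1, 184.5], 54, [355, 181, 10, 8])
   ([314.8, 210.2], 211, [305, 204, 21, 13])
```

View pics/final.png

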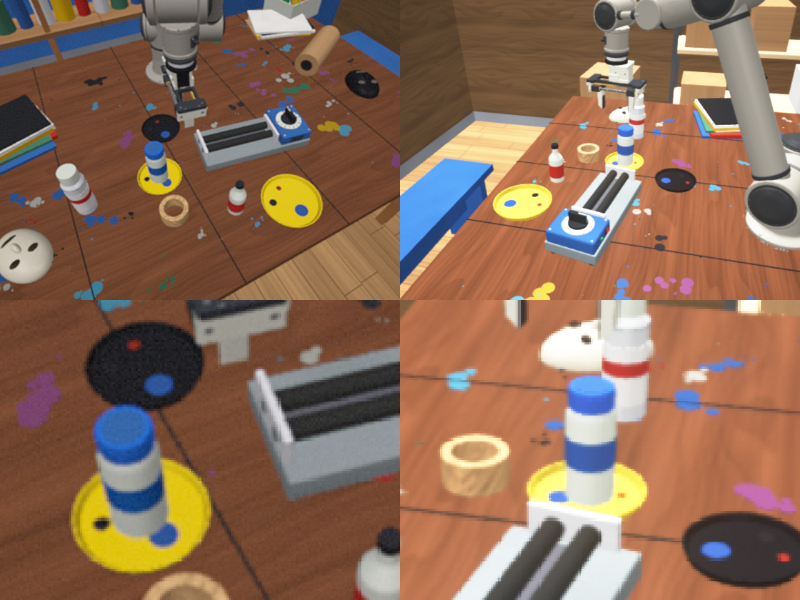

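The jar stands upright in the small yellow tray with the gripper clear, the bystanders look unmoved, and the timer is at zero.

```bash
python3 -c "
from workcell import hand_in; print(hand_in())"
```

```text
the job is handed in; nothing more can be done
None
```

I handed the job in at about 33 s: timer wound back to its zero stop, jar held upside down for over two seconds and now standing upright in the small yellow tray, with the spray can, bottle and tape roll not touched; no verdict came back.

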